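# Click the socket onto the nutrunner

## Task

Pick up the socket with the blue band and push it, drive end down, fully home on the nutrunner's square drive, so that the spring balls click into its groove and it sits flat on the shoulder; then let go. The square may stand turned at any angle, so feel for it gently, never push with more than about 25 N, and leave the other sockets and things on the bench where they are.

Things in the scene. Friction and masses are not known exactly. Their poses are not given: they have to be found in the camera images.
- blue_socket: dark steel socket with a blue band round its top end: a round tube 42 mm in diameter and 60 mm tall, about 0.25 kg, standing upright on the mat, drive end down. Origin: centre of its underside; z up. The square drive hole below is 21 mm wide (mouth flared to 23), 26 mm deep, sides parallel to the body's x and y axes, with a groove round it 6 to 16.5 mm above the mouth
- mouth (a point): centre of the blue socket's underside (mouth of the square hole), same axes as the socket
- nutrunner: straight red nutrunner standing nose up in a black holster bolted to the bench, 92 mm in diameter at the holster, 76 mm at the body, tapering to 48 mm at the nose; it does not move. Origin: centre of its foot on the bench
- shoulder (a point): centre of the flat round shoulder (42 mm in diameter, 150 mm above the bench) on which the seated socket's underside rests; z up, axes those of the nutrunner's body, not of the square
- drive_top (a point): centre of the top of the steel square drive, 22 mm above the shoulder; axes of the nutrunner's body. The square is 19 mm wide, bevelled to 16 mm over its top 2.5 mm, on a stiff spindle (0.8 N m to turn). Its sides are not in line with the nutrunner's axes and their angle is not measured: it may be anywhere in the quarter turn. The socket goes over it only when turned to it within about 0.1 rad
- balls (a point): point on the drive's axis, 11 mm above the shoulder, level with the two spring balls, which stand 2.5 mm proud of opposite faces of the square. The socket's mouth meets them about 15 mm above the shoulder; roughly 8 to 15 N push it past them, and it snaps in over the last 5 mm
- mat: green rubber mat, 110 x 330 x 6 mm, fixed, long side along its y; the four sockets stand on it in a row along its y, 78 mm apart, in any order. Origin: centre of its underside
- red_socket: socket with a red band, 48 mm in diameter, 64 mm tall; leave it. Origin: centre of its underside
- yellow_socket: socket with a yellow band, 38 mm in diameter, 56 mm tall; leave it. Origin: centre of its underside
- green_socket: socket with a green band, 44 mm in diameter, 68 mm tall; leave it. Origin: centre of its underside
- spray_can: blue spray can, 66 mm in diameter, 190 mm tall; leave it. Origin: centre of its underside
- cup: grey cup, 72 mm in diameter, 85 mm tall; leave it. Origin: centre of its underside
- spanner: steel spanner lying on the bench; leave it
- parts_box: cardboard parts box, 160 x 90 x 50 mm; leave it. Origin: centre of its underside
Things that resemble listed ones, but are neither listed nor needed, are in the scene too. Leave any orange look-alike of the blue_socket alone.

How it is judged:
On the way, in this order (a step that is already met when the one before it is completed fails the run):
1. the blue-banded socket is lifted at least 50 mm off the mat (height (world z) of mouth above 0.056 m and contact force between the fingers and blue_socket above 1 N), for 0.1 s.
2. its hole has passed over the square: the mouth less than 19 mm above the shoulder, on the axis within 4 mm (z of mouth in the frame of shoulder below 0.019 m and horizontal distance between mouth and shoulder below 0.004 m), for 0.02 s.
At the end, for the whole second after the job is handed in: the blue-banded socket sits on the nutrunner's shoulder, its mouth within 2 mm of it and 4 mm of the axis, upright within 0.06 rad (the balls are then in the groove), at rest and released (z of mouth in the frame of shoulder between -0.003 and 0.002 m and horizontal distance between mouth and shoulder below 0.004 m and angle between blue_socket's own z axis and vertical below 0.06 rad and linear speed of blue_socket below 0.02 m/s and contact force between the fingers and blue_socket below 0.1 N); the robot touches nothing.
It fails at once if the socket is forced: more than 60 N of contact in all (side forces included) between the blue-banded socket and the nutrunner (contact force between blue_socket and nutrunner above 60 N).
It fails at once if another socket is moved by more than 25 mm (distance of any of red_socket, yellow_socket, green_socket from where it was at the start of the episode above 0.025 m).
It fails at once if the can, cup, spanner or box is moved by more than 25 mm (distance of any of spray_can, cup, spanner, parts_box from where it was at the start of the episode above 0.025 m).
It also fails if it takes over 58 s, if anything falls off the work surface, if the arm or the gripper's body presses on something with over 40 N, if the wrist force passes 120 N, or if a joint passes its speed limit or range.

## Robot

A 6-joint arm with a two-finger parallel gripper is mounted at the origin on the work surface. World frame = base frame: x ahead of the robot, y to its left, z up, the work surface at z = 0. Lengths are in m, angles in rad, forces in N, time in s.
With the tool pointing down it reaches from about 0.275 to 0.75 m from the base axis. Payload 10.2 kg.
Tool frame: the origin (TCP) lies on the centre line of the jaws, within the pads' length; the fingertips stand 11 mm ahead of it and the grasp point (between the pads) lies 8 mm behind it (r.tips_ahead is the z of the fingertips in the tool frame, in m); z points along the fingers, y is the direction in which the jaws open and shut (so a half turn about z gives the same grasp; the last joint's range is limited). The gripper opens to 88 mm and grips with 3 to 60 N. Pads are 18 mm wide; open, the fingers measure 123 mm over their backs; the gripper's body (75 mm by 187 mm) begins 45 mm behind the grasp point.
Start: joints at [0.925, 0.313, 1.498, -0, 1.331, -0.223], TCP at [0.215, 0.479, 0.25] pointing down, gripper open.
Joint ranges: [-2.94, 2.94], [-0.97, 2.17], [0.19, 2.56], [-1.23, 4.37], [0.02, 3.11], [-2.88, 2.88]. Speed limits (rad/s): [2.39, 2.39, 3.01, 3.14, 3.14, 3.14].

## Interface

Orientations are given as a rotation vector (axis times angle).
In Python, from workcell import r gives the robot as it stands. The module is installed in compiled form; this text tells all that it offers.
- The arm moves only by the tool servo_tool, never from a script. Its argument "steps" is a list of rows, each a list of 7 numbers: the shift along the tool's x, y, z in m, then the turn, a rotation vector about the tool's x, y, z in rad, then the opening, from 0 (shut) to 1 (fully open). A call has 1 to 5 rows; each row is the pose to reach, as a shift and turn from the pose commanded when the call began, along the tool's axes at that moment; what a row does not reach only later rows make up. A row lasts 1/8 s, in which the tool goes at most 62.5 mm and 10.7 degrees, less where a joint would pass 70% of its speed; a pose out of reach is approached as far as the arm can. A call with a gripper value outside its range is refused whole. The fingers move at their own pace and stop on an object; "newtons" is the grip in N (left out, the last holds). Time passes only in rows, so rows that repeat a pose let the fingers close. It gives the time, the measured TCP pose, the force and the opening at its end, in the units of the state.
- r.get_obs(): the state, without advancing time (a new reading comes with each control period).
- r.grab_frame(name): name is "side" or "top"; returns a dict with "img" (384x512x3 uint8, red, green, blue), "fx", "fy", "cx", "cy" (pixels), "position" and "attitude" of the camera in the world. Camera axes: x right, y down, z forward; pixel columns grow to the right and rows downward; lengths in m; the calibration is good to about 2 mm. A picture is of the moment at which its call begins. There is no depth.
- r.hand_in(): hands the job in, once; it reports no verdict.
The state is a dict: "time_s": time; "joint_positions": joint angles; "qvel": joint speeds; "tau": joint torques, N m; "ee_pos": TCP position; "orientation": TCP orientation; "force": force on the tool from outside, world axes, zero at the start; "ft_torque": the same for the moment, N m; "width": finger opening in m.
Only numpy, scipy, OpenCV 4.12 (cv2) and the standard library are available. Lean on these libraries where they do the work, as an engineer would, in place of code of your own. Each camera call takes 0.05 s, during which the arm holds its last target. There are 200 camera calls.

## Working session

There is one attempt and no reset: what is moved stays moved. The work goes in short steps, Python scripts to look and compute and a tool call to move; the robot and the scene stay as the last step left them, time stands still between calls to the robot, and variables do not carry over. Pictures are saved under pics/ and viewed, about 8 in all and at most 12, crops included, and the job is handed in when it is done.

Besides the shell and the picture viewer there is one more tool, called after "Emit:" as name(argument=value, ...), one argument or row to a line, values as JSON. servo_tool: Moves the arm, as the interface text tells. Its arguments: {"type":"object","properties":{"steps":{"type":"array"},"newtons":{"type":"number"}},"required":["steps"]}

```bash
mkdir -p pics; cat > h.py <<'E'
import numpy as np, cv2
from scipy.spatial.transform import Rotation as R
from workcell import r
def rot(a):
    a=np.array(a,float)
    if a.shape==(3,3): return a
    return R.from_rotvec(a).as_matrix() if a.size==3 else R.from_quat(a).as_matrix()
def ray(f,u,v):
    d=rot(f["attitude"])@np.array([(u-f["cx"])/f["fx"],(v-f["cy"])/f["fy"],1.]); return np.array(f["position"],float),d
def onz(f,u,v,z):
    p,d=ray(f,u,v); return p+d*(z-p[2])/d[2]
def proj(f,X):
    c=rot(f["attitude"]).T@(np.array(X)-f["position"]); return [f["fx"]*c[0]/c[2]+f["cx"],f["fy"]*c[1]/c[2]+f["cy"]]
def save(f,n): cv2.imwrite(n,cv2.cvtColor(f["img"],cv2.COLOR_RGB2BGR))
E
python3 - <<'E'
from h import *
for n in("top","side"):
    f=r.grab_frame(n); save(f,f"pics/{n}0.png"); np.save(n+"0.npy",f,allow_pickle=True)
    print(n,f["position"],f["attitude"],f["fx"],f["cx"],f["cy"])
print(r.get_obs(), r.tips_ahead)
E
```

```text
top [0.52438824 0.0038702  1.25092081] [-2.22889821  2.17860471 -0.03968976] 382.5838193980689 256.29720339287246 194.36035068471708
side [ 0.44927236 -0.71436804  0.85196557] [-2.33944789  0.2292408  -0.09484054] 353.67017504171713 254.45481589051366 191.04253079975308
{'time_s': 0.1, 'joint_positions': array([ 9.24606746e-01,  3.13369651e-01,  1.49829095e+00, -5.25437293e-06,
        1.33102508e+00, -2.23386877e-01]), 'qvel': array([ 1.54825659e-03, -6.29725156e-04, -2.07753021e-03,  6.69566663e-04,
       -5.85423649e-05,  6.55441784e-04]), 'tau': array([ 3.48753245e-03, -4.02821195e+01, -2.52643239e+01,  6.95874193e-02,
        3.42487916e-02, -6.69320070e-05]), 'ee_pos': array([0.21530502, 0.47861089, 0.24925719]), 'orientation': array([-6.59103568e-01, -3.07120838e+00,  1.56033269e-03]), 'force': array([-1.11074303,  0.29539926,  0.21272678]), 'ft_torque': array([-0.0404978 ,  0.03485721, -0.02528766]), 'width': 0.08836763804888105} 0.011
```

View pics/top0.png

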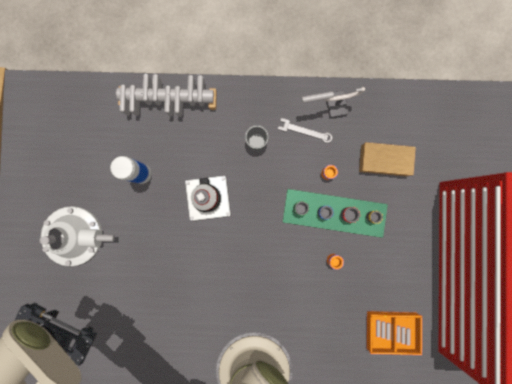

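View pics/side0.png

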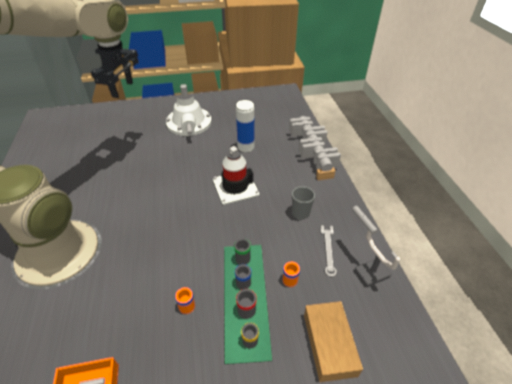

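Top view: the mat's sockets are at (300,209), (325,213), (350,215) and (375,217). In the side view they are green (242,250), blue (243,275), red (246,302) and yellow (250,335). The orange look-alikes are off the mat. So blue is second from the left in the top view, (325,213). The nutrunner is at top (205,197), side (235,170). I'll confirm with a crop and measure.

```bash
python3 - <<'E'
from h import *
T=np.load("top0.npy",allow_pickle=True).item();S=np.load("side0.npy",allow_pickle=True).item()
def crop(f,x,y,w,h,k): return cv2.resize(f["img"][y:y+h,x:x+w],None,fx=k,fy=k,interpolation=cv2.INTER_CUBIC)
a=crop(T,280,185,115,55,6.5)[:300,:745]; b=crop(S,215,230,65,50,5.6); c=crop(T,183,172,50,50,5.6); d=crop(S,205,140,60,50,5.6)
can=np.zeros((600,790,3),np.uint8); can[:a.shape[0],:a.shape[1]]=a[:300]
x=0
for q in(c,d): can[305:305+q.shape[0],x:x+q.shape[1]]=q;x+=q.shape[1]+4
q=crop(S,225,235,40,60,4.5);can[305:305+q.shape[0],x:x+q.shape[1]]=q
cv2.imwrite("pics/crop0.png",can[:,:,::-1])
def blobs(f,lo,hi,box,amin=8):
    h=cv2.cvtColor(f["img"],cv2.COLOR_RGB2HSV); m=cv2.inRange(h,lo,hi); k=np.zeros_like(m);x,y,X,Y=box;k[y:Y,x:X]=m[y:Y,x:X]
    n,l,s,c=cv2.connectedComponentsWithStats(k)
    return [(s[i].tolist(),c[i].round(1).tolist()) for i in range(1,n) if s[i][4]>=amin]
# mat outline
for b in blobs(T,(65,90,50),(90,255,255),(270,180,400,245),40): print("mat/green",b)
for b in blobs(T,(95,60,30),(135,255,255),(270,180,400,245),3): print("blue",b)
for b in blobs(S,(100,60,30),(135,255,255),(220,230,275,365),3): print("blueS",b)
# dark/non-green components on the mat
h=cv2.cvtColor(T["img"],cv2.COLOR_RGB2HSV); g=cv2.inRange(h,(65,90,50),(90,255,255)); 
cs,_=cv2.findContours(g[180:245,270:400],cv2.RETR_CCOMP,cv2.CHAIN_APPROX_NONE)
for c in cs:
    if cv2.contourArea(c)>60:
        (x,y),(w,hh),an=cv2.minAreaRect(c); x+=270;y+=180; print("ctr",x,y,w,hh,an,onz(T,x,y,.006),onz(T,x,y,.066))
for b in blobs(T,(0,120,60),(8,255,255),(185,175,230,220)): print("red",b)
for b in blobs(S,(0,120,60),(8,255,255),(205,140,265,200)): print("redS",b)
E
```

```text
Traceback (most recent call last):
ValueError: could not broadcast input array from shape (270,180,3) into shape (270,166,3)
```

```bash
python3 - <<'E'
from h import *
T=np.load("top0.npy",allow_pickle=True).item();S=np.load("side0.npy",allow_pickle=True).item()
def crop(f,x,y,w,h,k): return cv2.resize(f["img"][y:y+h,x:x+w],None,fx=k,fy=k,interpolation=cv2.INTER_CUBIC)
can=np.zeros((600,800,3),np.uint8); a=crop(T,280,185,115,50,6); can[:300,:690]=a
x=0
for q in (crop(T,183,172,50,50,5.6),crop(S,205,140,60,50,5),crop(S,225,235,40,60,4.5)): can[305:305+q.shape[0],x:x+q.shape[1]]=q;x+=q.shape[1]+4
cv2.imwrite("pics/crop0.png",can[:,:,::-1])
def blobs(f,lo,hi,box,amin=8):
    h=cv2.cvtColor(f["img"],cv2.COLOR_RGB2HSV); m=cv2.inRange(h,lo,hi); k=np.zeros_like(m);x,y,X,Y=box;k[y:Y,x:X]=m[y:Y,x:X]
    n,l,s,c=cv2.connectedComponentsWithStats(k)
    return [(s[i].tolist(),c[i].round(1).tolist()) for i in range(1,n) if s[i][4]>=amin]
for b in blobs(T,(95,60,30),(135,255,255),(270,180,400,245),3): print("blue",b)
for b in blobs(S,(100,60,30),(135,255,255),(220,230,275,365),3): print("blueS",b)
h=cv2.cvtColor(T["img"],cv2.COLOR_RGB2HSV); g=cv2.inRange(h,(65,90,50),(90,255,255)); 
cs,_=cv2.findContours(g[180:245,270:400],cv2.RETR_CCOMP,cv2.CHAIN_APPROX_NONE)
for c in cs:
    if cv2.contourArea(c)>60:
        (x,y),(w,hh),an=cv2.minAreaRect(c); x+=270;y+=180; print("ctr",np.round([x,y,w,hh,an],1),onz(T,x,y,.006),onz(T,x,y,.066))
for b in blobs(T,(0,120,60),(8,255,255),(185,175,230,220)): print("red",b)
for b in blobs(S,(0,120,60),(8,255,255),(205,140,265,200)): print("redS",b)
E
```

```text
blue ([318, 207, 6, 12, 26], [319.7, 213.5])
blueS ([236, 274, 15, 8, 65], [242.9, 278.4])
ctr [334.6 212.9  99.7  32.5   8.7] [ 0.51403339 -0.25239905  0.006     ] [ 0.51453246 -0.24004794  0.066     ]
ctr [350.5 214.   23.   20.    0. ] [ 0.51157538 -0.30404804  0.006     ] [ 0.5121929  -0.28920767  0.066     ]
ctr [325. 212.  18.  16.   0.] [ 0.51618044 -0.22104795  0.006     ] [ 0.51657602 -0.21020784  0.066     ]
ctr [301.  207.5  18.   17.    0. ] [ 0.52902091 -0.14275392  0.006     ] [ 0.52879763 -0.13568725  0.066     ]
redS ([223, 168, 24, 14, 226], [234.5, 175.0])
```

View pics/crop0.png

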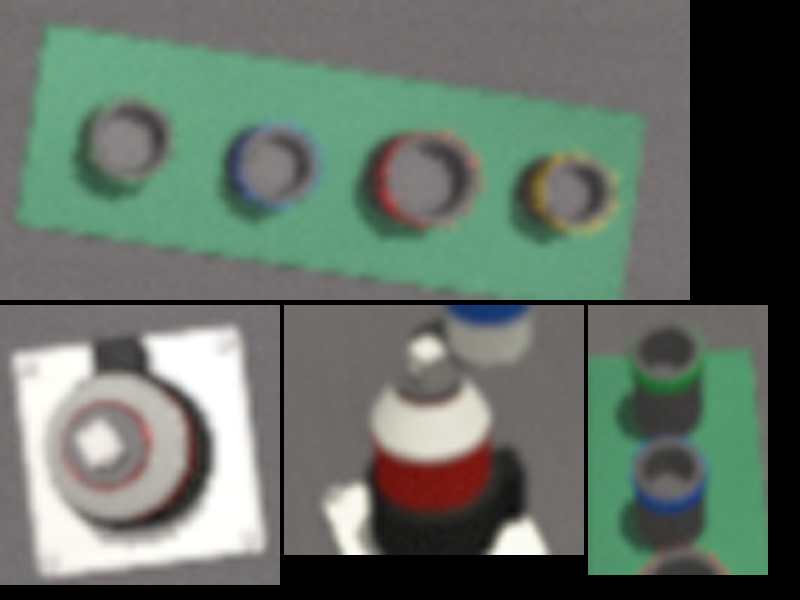

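The crop confirms it: the blue-banded socket is second from the left on the mat, with its rim centre at about (326,212.5) in top and (243,271.5) in side. The drive top is a bright square at about (200.7,196) in top and (233.7,149) in side. Next I'll triangulate both, and get the square's angle from the image.

```bash
python3 - <<'E'
from h import *
T=np.load("top0.npy",allow_pickle=True).item();S=np.load("side0.npy",allow_pickle=True).item()
def tri(a,b):
    p,d=ray(T,*a);q,e=ray(S,*b);d/=np.linalg.norm(d);e/=np.linalg.norm(e)
    s=np.linalg.lstsq(np.c_[d,-e],q-p,rcond=None)[0]; A=p+d*s[0];B=q+e*s[1]; return (A+B)/2,np.linalg.norm(A-B)
print("sock",tri((325.7,212),(242.5,271.2)),onz(T,325.7,212,.066),onz(S,242.5,271.2,.066))
def bright(f,x,y,w,h,k=8):
    im=cv2.resize(cv2.cvtColor(f["img"][y:y+h,x:x+w],cv2.COLOR_RGB2GRAY),None,fx=k,fy=k,interpolation=cv2.INTER_CUBIC)
    for th in(200,215,225):
        cs,_=cv2.findContours((im>th).astype(np.uint8),cv2.RETR_EXTERNAL,cv2.CHAIN_APPROX_NONE)
        for c in cs:
            if cv2.contourArea(c)>8*k*k:
                (u,v),sz,an=cv2.minAreaRect(c);M=cv2.moments(c); u,v=M['m10']/M['m00'],M['m01']/M['m00']
                U,V=x+(u+.5)/k-.5,y+(v+.5)/k-.5; box=cv2.boxPoints(((u,v),sz,an))
                pts=[onz(f,x+(a+.5)/k-.5,y+(b+.5)/k-.5,.172) for a,b in box]; e=pts[1]-pts[0]
                print(th,np.round([U,V,sz[0]/k,sz[1]/k,an],2),onz(f,U,V,.172),"ang",np.degrees(np.arctan2(e[1],e[0]))%90)
bright(T,192,186,18,18);print();bright(S,226,142,14,12)
print("drive",tri((200.7,196),(233.7,149)))
print("shadowbased plate", onz(T,207,198,0))
E
```

```text
sock (array([ 0.51643206, -0.21272103,  0.06398519]), np.float64(0.0003625869933699066)) [ 0.5166254  -0.21237392  0.066     ] [ 0.51608043 -0.21398521  0.066     ]
200 [200.12 196.14   6.2    5.97  61.7 ] [0.55393742 0.16194755 0.172     ] ang 29.698690000706613
200 [193.26 187.77   6.25   4.62  90.  ] [0.57712106 0.18194763 0.172     ] ang 1.3101098717728377
215 [200.1  196.13   5.42   5.25  63.43] [0.55396027 0.16199775 0.172     ] ang 27.953663385719537
215 [193.09 187.45   5.38   4.12  90.  ] [0.57801454 0.18244781 0.172     ] ang 1.3100914868205393
225 [200.09 196.15   4.7    4.53  63.43] [0.55391571 0.16201345 0.172     ] ang 27.95258248442476
225 [192.98 187.25   4.88   3.88  90.  ] [0.57857689 0.18278326 0.172     ] ang 1.3100839102965551

200 [233.09 148.39   3.38   4.62  90.  ] [0.55382552 0.16208335 0.172     ] ang 78.76529770947984
drive (array([0.55492159, 0.16045031, 0.1706378 ]), np.float64(0.0010380335846164879))
shadowbased plate [0.5530765  0.16447291 0.        ]
```

Measured:
- Drive axis at (0.554, 0.162). Both views agree to under 1 mm, and the square stands at about 29° mod 90.
- Socket at (0.5165, -0.213). The triangulated rim height is 0.064 against the expected 0.066.

The jaws must open across the row, at a yaw of about -8°. I'll move over the socket at z 0.25.

Emit:
servo_tool(
  steps=[
    [-0.0444,-0.0403,0,0,0,0,1],
    [-0.0888,-0.0806,0,0,0,0,1],
    [-0.1332,-0.1209,0,0,0,0,1],
    [-0.1776,-0.1612,0,0,0,0,1],
    [-0.222,-0.2015,0,0,0,0,1],
  ],
)

```text
time_s: 0.72
ee_pos: [0.3355, 0.2022, 0.2497]
orientation: [0.659, 3.072, 0.0]
force: [2.0, 1.0, 0.2]
width: 0.088
```

Emit:
servo_tool(
  steps=[
    [-0.0444,-0.0403,0,0,0,0.17,1],
    [-0.0888,-0.0806,0,0,0,0.34,1],
    [-0.1332,-0.1209,0,0,0,0.51,1],
    [-0.1776,-0.1612,0,0,0,0.68,1],
    [-0.222,-0.2015,0,0,0,0.85,1],
  ],
)

```text
time_s: 1.35
ee_pos: [0.4553, -0.0729, 0.2496]
orientation: [-1.875, -2.521, -0.0]
force: [0.6, 0.8, 0.3]
width: 0.0886
```

```bash
cat >> h.py <<'E'
def go(x,y,z,yawdeg):
    o=r.get_obs(); M=rot(o["orientation"]); d=M.T@(np.array([x,y,z])-o["ee_pos"])
    yaw=np.degrees(np.arctan2(M[1,1],M[0,1])); t=(yaw-yawdeg+90)%180-90
    # full correction to exactly tool-down at that yaw
    a=np.radians(yaw-t); Y=np.array([np.cos(a),np.sin(a),0]);Z=np.array([0,0,-1.]);D=np.c_[np.cross(Y,Z),Y,Z]
    print("t",round(o["time_s"],2),"pos",o["ee_pos"].round(4),"yaw",round(yaw,1),"shift",d.round(4),"turn",R.from_matrix(M.T@D).as_rotvec().round(4),"F",np.round(o["force"],1),"M",np.round(o["ft_torque"],2),"w",round(o["width"],4),"q6",o["joint_positions"][5].round(2))
E
python3 -c "
from h import *
go(.5165,-.213,.20,-8)"
```

```text
t 1.35 pos [ 0.4553 -0.0729  0.2496] yaw 16.7 shift [-0.1518  0.0183  0.0496] turn [-0.000e+00 -2.000e-04  4.316e-01] F [0.6 0.8 0.3] M [-0.05  0.04  0.  ] w 0.0886 q6 -0.71
```

Emit:
servo_tool(
  steps=[
    [-0.05,0.006,0.0,0,0,0.15,1],
    [-0.1,0.012,0.0,0,0,0.3,1],
    [-0.15,0.018,0.02,0,0,0.43,1],
    [-0.15,0.018,0.05,0,0,0.43,1],
    [-0.15,0.018,0.05,0,0,0.43,1],
  ],
)

```text
time_s: 1.98
ee_pos: [0.5153, -0.2087, 0.1976]
orientation: [-2.36, -2.066, 0.002]
force: [-0.1, 0.9, 0.1]
width: 0.0883
```

```bash
python3 - <<'E'
from h import *
go(.5165,-.213,.038,-8)
f=r.grab_frame("side");can=np.zeros((560,800,3),np.uint8)
can[:,:400]=cv2.resize(f["img"][200:340,190:290],(400,560))
print(proj(f,[.5165,-.213,.066]))
g=r.grab_frame("top");can[:,400:]=cv2.resize(g["img"][150:290,275:375],(400,560))
cv2.imwrite("pics/a.png",can[:,:,::-1])
E
```

```text
t 1.98 pos [ 0.5153 -0.2087  0.1976] yaw -7.6 shift [-0.0044  0.0025  0.1596] turn [-0.0046 -0.0022  0.0072] F [-0.1  0.9  0.1] M [-0.02  0.   -0.  ] w 0.0883 q6 -0.46
[np.float64(242.59544910240234), np.float64(270.8489099809718)]
```

View pics/a.png

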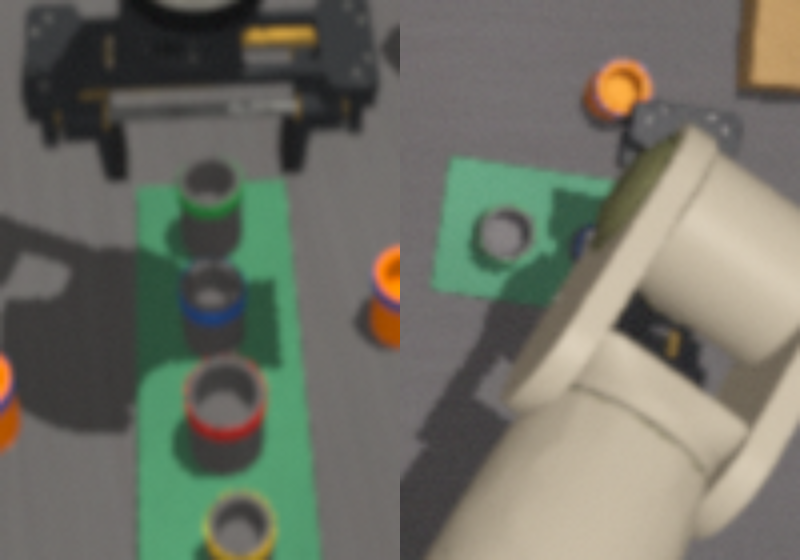

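The side view shows the gripper behind and above the blue socket, with its jaws across the row. The socket's rim is where predicted, at about (242.6,271), and the look-alikes are clear. Descending.

Emit:
servo_tool(
  steps=[
    [-0.0035,0.002,0.03,-0.003,-0.001,0.005,1],
    [-0.0035,0.002,0.06,-0.003,-0.001,0.005,1],
    [-0.0035,0.002,0.09,-0.003,-0.001,0.005,1],
    [-0.0035,0.002,0.09,-0.003,-0.001,0.005,1],
    [-0.0035,0.002,0.09,-0.003,-0.001,0.005,1],
  ],
)

```text
time_s: 2.7
ee_pos: [0.5186, -0.213, 0.1118]
orientation: [2.363, 2.061, 0.003]
force: [0.8, 0.1, -0.1]
width: 0.0885
```

```bash
python3 -c "
from h import *
go(.5165,-.213,.038,-8)"
```

```text
t 2.7 pos [ 0.5186 -0.213   0.1118] yaw -7.8 shift [-0.0001 -0.0025  0.0738] turn [0.0057 0.0024 0.0032] F [ 0.8  0.1 -0.1] M [-0.06  0.    0.03] w 0.0885 q6 -0.46
```

Emit:
servo_tool(
  steps=[
    [0,-0.001,0.025,0.003,0.001,0,1],
    [0,-0.001,0.05,0.003,0.001,0,1],
    [0,-0.001,0.072,0.003,0.001,0,1],
    [0,-0.001,0.072,0.003,0.001,0,1],
    [0,-0.001,0.072,0.003,0.001,0,1],
  ],
)

```text
time_s: 3.32
ee_pos: [0.5178, -0.2132, 0.0395]
orientation: [2.366, 2.063, 0.001]
force: [0.5, 0.9, 0.8]
width: 0.0881
```

Emit:
servo_tool(
  newtons=40,
  steps=[
    [0,0,0,0,0,0,0],
    [0,0,0,0,0,0,0],
    [0,0,0,0,0,0,0],
    [0,0,0,0,0,0,0],
    [0,0,0,0,0,0,0],
  ],
)

```text
time_s: 3.95
ee_pos: [0.5169, -0.2127, 0.0377]
orientation: [-2.368, -2.064, 0.0]
force: [-1.0, -0.4, 1.5]
width: 0.0406
```

```bash
python3 -c "
from h import *
go(.5165,-.213,.038,-8)"
```

```text
t 3.95 pos [ 0.5169 -0.2127  0.0377] yaw -7.8 shift [-0.0003 -0.0004 -0.0003] turn [-0.0002 -0.0001  0.0026] F [-1.  -0.4  1.5] M [-0.02  0.19 -0.03] w 0.0406 q6 -0.46
```

The grip holds (width 40.6 mm). Lifting.

Emit:
servo_tool(
  steps=[
    [0,0,-0.02,0,0,0,0],
    [0,0,-0.07,0,0,0,0],
    [0,0,-0.12,0,0,0,0],
    [0,0,-0.17,0,0,0,0],
    [0,0,-0.215,0,0,0,0],
  ],
)

```text
time_s: 4.58
ee_pos: [0.5167, -0.2125, 0.2542]
orientation: [-2.368, -2.064, 0.0]
force: [0.2, -0.5, -3.2]
width: 0.0409
```

```bash
python3 - <<'E'
from h import *
go(.554,.162,.25,29)
f=r.grab_frame("side");p=proj(f,r.get_obs()["ee_pos"]);print(p)
x,y=int(p[0]),int(p[1]);cv2.imwrite("pics/b.png",cv2.resize(f["img"][max(y-50,0):y+50,x-50:x+50],(600,600),interpolation=cv2.INTER_CUBIC)[:,:,::-1])
E
```

```text
t 4.58 pos [ 0.5167 -0.2125  0.2542] yaw -7.8 shift [ 0.3761 -0.0142  0.0043] turn [-1.000e-04 -1.000e-04 -6.431e-01] F [ 0.2 -0.5 -3.2] M [-0.09  0.05 -0.04] w 0.0409 q6 -0.46
[np.float64(241.19581864815765), np.float64(221.74270691353473)]
```

View pics/b.png

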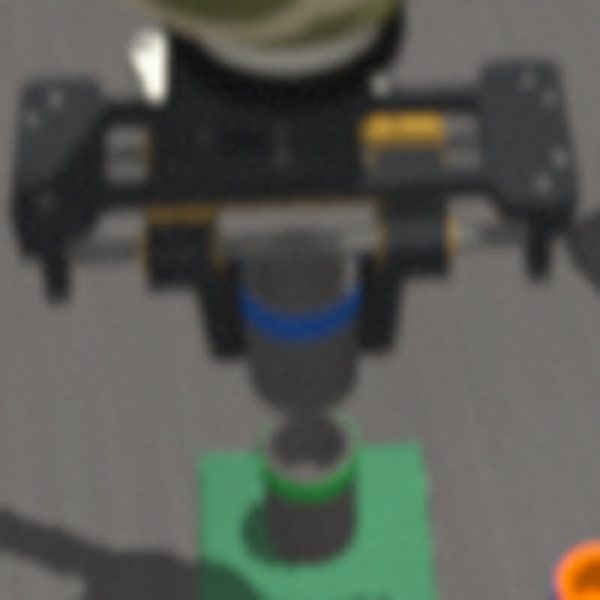

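The blue socket hangs straight in the jaws, about 50 px above the mat. Moving over the nutrunner.

Emit:
servo_tool(
  steps=[
    [0.05,-0.002,0,0,0,0,0],
    [0.1,-0.004,0,0,0,-0.1,0],
    [0.15,-0.006,0,0,0,-0.22,0],
    [0.2,-0.008,0,0,0,-0.35,0],
    [0.25,-0.01,0,0,0,-0.48,0],
  ],
)

```text
time_s: 5.25
ee_pos: [0.5409, 0.0379, 0.2522]
orientation: [-1.804, -2.571, 0.001]
force: [0.5, -0.6, -2.5]
width: 0.0411
```

```bash
python3 -c "
from h import *
go(.554,.162,.25,29)"
```

```text
t 5.25 pos [0.5409 0.0379 0.2522] yaw 19.9 shift [0.1122 0.0545 0.0022] turn [-0.0007 -0.0005 -0.159 ] F [ 0.5 -0.6 -2.5] M [-0.03  0.   -0.06] w 0.0411 q6 -0.49
```

Emit:
servo_tool(
  steps=[
    [0.04,0.018,0,0,0,-0.05,0],
    [0.08,0.036,0,0,0,-0.1,0],
    [0.112,0.054,0,0,0,-0.16,0],
    [0.112,0.054,0.02,0,0,-0.16,0],
    [0.112,0.054,0.025,0,0,-0.16,0],
  ],
)

```text
time_s: 5.88
ee_pos: [0.5537, 0.1601, 0.226]
orientation: [-1.597, -2.702, 0.003]
force: [-1.2, -1.1, -2.6]
width: 0.0408
```

```bash
python3 - <<'E'
from h import *
go(.554,.162,.22,29)
can=np.zeros((500,800,3),np.uint8)
f=r.grab_frame("side");save(f,"pics/s1.png");can[:,:400]=cv2.resize(f["img"][110:210,195:275],(400,500),interpolation=cv2.INTER_CUBIC)
g=r.grab_frame("top");can[:,400:]=cv2.resize(g["img"][150:250,160:240],(400,500),interpolation=cv2.INTER_CUBIC)
cv2.imwrite("pics/c.png",can[:,:,::-1])
e=r.get_obs()["ee_pos"]
print([proj(f,[e[0],e[1],e[2]+h]) for h in(.028,-.032)],proj(f,[.554,.162,.172]))
E
```

```text
t 5.88 pos [0.5537 0.1601 0.226 ] yaw 28.8 shift [0.0015 0.0012 0.006 ] turn [-0.0031 -0.0013 -0.0027] F [-1.2 -1.1 -2.6] M [-0.03  0.01 -0.01] w 0.0408 q6 -0.43
[[np.float64(232.1082951981138), np.float64(126.43985784293568)], [np.float64(232.99048356187004), np.float64(142.8606391116766)]] [np.float64(233.14772401619825), np.float64(148.39794776110983)]
```

View pics/c.png

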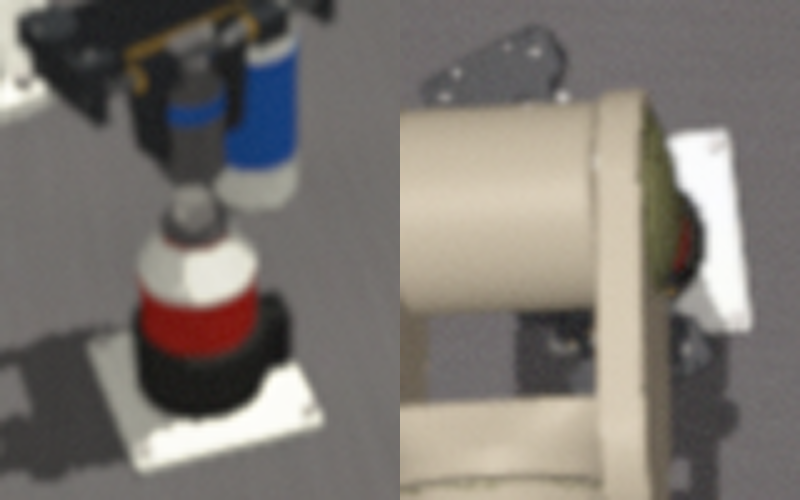

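The side view shows the socket directly above the drive, both at about u=234. Moving down to just above contact, which I expect at TCP z of about 0.204.

Emit:
servo_tool(
  steps=[
    [0.001,0.001,0.01,-0.002,-0.001,0,0],
    [0.001,0.001,0.017,-0.002,-0.001,0,0],
    [0.001,0.001,0.017,-0.002,-0.001,0,0],
    [0.001,0.001,0.017,-0.002,-0.001,0,0],
  ],
)

```text
time_s: 6.48
ee_pos: [0.5549, 0.1612, 0.2109]
orientation: [1.598, 2.702, 0.002]
force: [-0.3, 0.4, -2.7]
width: 0.0412
```

```bash
python3 -c "
from h import *
go(.554,.162,.204,29)"
```

```text
t 6.47 pos [0.5549 0.1612 0.2109] yaw 28.8 shift [ 0.0011 -0.0004  0.0069] turn [ 0.0023  0.0011 -0.0033] F [-0.3  0.4 -2.7] M [-0.05  0.04  0.04] w 0.0412 q6 -0.42
```

Emit:
servo_tool(
  steps=[
    [0.001,0,0.003,0.001,0,0,0],
    [0.001,0,0.005,0.001,0,0,0],
    [0.001,0,0.007,0.001,0,0,0],
    [0.001,0,0.008,0.001,0,0,0],
    [0.001,0,0.008,0.001,0,0,0],
  ],
)

```text
time_s: 7.1
ee_pos: [0.5544, 0.1621, 0.203]
orientation: [1.598, 2.703, 0.001]
force: [-0.6, -0.5, -0.2]
width: 0.0411
```

```bash
python3 -c "
from h import *
go(.554,.162,.204,29)"
```

```text
t 7.1 pos [0.5544 0.1621 0.203 ] yaw 28.8 shift [ 0.0001 -0.0004 -0.001 ] turn [ 0.0013  0.0012 -0.0032] F [-0.6 -0.5 -0.2] M [-0.03  0.11  0.02] w 0.0411 q6 -0.42
```

Light contact (about 2.5 N) starts near z 0.203. Stepping down further to see whether it enters.

Emit:
servo_tool(
  steps=[
    [0,0,0.001,0,0,0,0],
    [0,0,0.001,0,0,0,0],
    [0,0,0.002,0,0,0,0],
    [0,0,0.002,0,0,0,0],
  ],
)

```text
time_s: 7.6
ee_pos: [0.5544, 0.1624, 0.2016]
orientation: [1.598, 2.703, 0.002]
force: [-3.3, 0.0, 6.7]
width: 0.0407
```

```bash
python3 -c "
from h import *
go(.554,.162,.204,29)"
```

```text
t 7.6 pos [0.5544 0.1624 0.2016] yaw 28.8 shift [-0.0002 -0.0005 -0.0024] turn [ 0.0021  0.0009 -0.0031] F [-3.3  0.   6.7] M [0.13 0.64 0.03] w 0.0407 q6 -0.42
```

Blocked at 9 N of contact with the mouth at about 0.170, so the square is in the flare but turned out of line. Keeping this light pressure, I'll turn and feel for the drop.

Emit:
servo_tool(
  steps=[
    [0,0,0,0,0,0.05,0],
    [0,0,0,0,0,0.1,0],
    [0,0,0,0,0,0.15,0],
    [0,0,0,0,0,0.2,0],
    [0,0,0,0,0,0.2,0],
  ],
)

```text
time_s: 8.22
ee_pos: [0.5538, 0.1626, 0.2015]
orientation: [1.861, 2.531, 0.001]
force: [-6.2, 1.0, 8.0]
width: 0.041
```

```bash
python3 -c "
from h import *
go(.554,.162,.204,29)"
```

```text
t 8.22 pos [0.5538 0.1626 0.2015] yaw 17.4 shift [-0.0007  0.     -0.0025] turn [ 7.000e-04 -1.000e-04 -2.033e-01] F [-6.2  1.   8. ] M [0.24 1.12 0.1 ] w 0.041 q6 -0.22
```

The side force of -6 N in x says the socket sits about 1 mm too far in +x. I'll ease it back while turning.

Emit:
servo_tool(
  steps=[
    [0.0003,-0.001,0,0,0,0.05,0],
    [0.0003,-0.001,0,0,0,0.1,0],
    [0.0003,-0.001,0,0,0,0.15,0],
    [0.0003,-0.001,0,0,0,0.2,0],
    [0.0003,-0.001,0,0,0,0.2,0],
  ],
)

```text
time_s: 8.85
ee_pos: [0.5533, 0.1627, 0.2015]
orientation: [2.104, 2.332, 0.003]
force: [-2.5, 1.7, 6.7]
width: 0.041
```

```bash
python3 -c "
from h import *
go(.554,.162,.204,29)"
```

```text
t 8.85 pos [0.5533 0.1627 0.2015] yaw 5.9 shift [-0.0008  0.0007 -0.0025] turn [ 0.0023 -0.     -0.4034] F [-2.5  1.7  6.7] M [0.31 0.6  0.04] w 0.041 q6 -0.02
```

Emit:
servo_tool(
  steps=[
    [0.0005,-0.0005,0,0,0,0.05,0],
    [0.0005,-0.0005,0,0,0,0.1,0],
    [0.0005,-0.0005,0,0,0,0.15,0],
    [0.0005,-0.0005,0,0,0,0.2,0],
    [0.0005,-0.0005,0,0,0,0.2,0],
  ],
)

```text
time_s: 9.48
ee_pos: [0.5529, 0.163, 0.2012]
orientation: [2.325, 2.111, 0.003]
force: [-0.4, 1.8, 4.6]
width: 0.0411
```

```bash
python3 -c "
from h import *
go(.554,.162,.204,29)"
```

```text
t 9.47 pos [0.5529 0.163  0.2012] yaw -5.5 shift [-0.0008  0.0012 -0.0028] turn [ 2.600e-03  2.000e-04 -6.026e-01] F [-0.4  1.8  4.6] M [ 0.3   0.22 -0.02] w 0.0411 q6 0.18
```

Emit:
servo_tool(
  steps=[
    [0.0004,0,0.0005,0,0,0.05,0],
    [0.0004,0,0.0005,0,0,0.1,0],
    [0.0004,0,0.0005,0,0,0.15,0],
    [0.0004,0,0.0005,0,0,0.2,0],
    [0.0004,0,0.0005,0,0,0.2,0],
  ],
)

```text
time_s: 10.1
ee_pos: [0.5528, 0.1631, 0.2]
orientation: [2.524, 1.869, 0.002]
force: [0.3, 1.2, 0.7]
width: 0.0409
```

```bash
python3 -c "
from h import *
go(.554,.162,.204,29)"
```

```text
t 10.1 pos [0.5528 0.1631 0.2   ] yaw -16.9 shift [-0.0007  0.0015 -0.004 ] turn [ 1.500e-03  3.000e-04 -8.019e-01] F [0.3 1.2 0.7] M [ 0.3   0.03 -0.04] w 0.0409 q6 0.38
```

It is sinking (z 0.200) and the force is falling, so alignment is near. More turn with some downward motion.

Emit:
servo_tool(
  steps=[
    [0.0002,0,0.001,0,0,0.03,0],
    [0.0002,0,0.0015,0,0,0.06,0],
    [0.0002,0,0.002,0,0,0.09,0],
    [0.0002,0,0.002,0,0,0.12,0],
    [0.0002,0,0.002,0,0,0.12,0],
  ],
)

```text
time_s: 10.72
ee_pos: [0.5528, 0.1632, 0.1978]
orientation: [2.633, 1.713, 0.001]
force: [0.8, 1.2, -1.2]
width: 0.0408
```

```bash
python3 -c "
from h import *
go(.554,.162,.204,29)"
```

```text
t 10.72 pos [0.5528 0.1632 0.1978] yaw -23.9 shift [-0.0006  0.0016 -0.0062] turn [ 8.000e-04  4.000e-04 -9.236e-01] F [ 0.8  1.2 -1.2] M [ 0.25 -0.16 -0.04] w 0.0408 q6 0.5
```

In: the mouth is about 6 mm below the drive top with no load. Next are the balls, so I'll push down slowly.

Emit:
servo_tool(
  steps=[
    [0,0,0.001,0,0,0.01,0],
    [0,0,0.002,0,0,0.02,0],
    [0,0,0.002,0,0,0.02,0],
    [0,0,0.002,0,0,0.02,0],
  ],
)

```text
time_s: 11.22
ee_pos: [0.5528, 0.1632, 0.196]
orientation: [2.649, 1.687, 0.001]
force: [1.4, 2.2, -3.0]
width: 0.041
```

```bash
python3 -c "
from h import *
go(.554,.162,.204,29)"
```

```text
t 11.22 pos [0.5528 0.1632 0.196 ] yaw -25.0 shift [-0.0006  0.0016 -0.008 ] turn [ 1.100e-03  5.000e-04 -9.431e-01] F [ 1.4  2.2 -3. ] M [ 0.23 -0.13 -0.06] w 0.041 q6 0.52
```

Emit:
servo_tool(
  steps=[
    [0,0,0.001,0,0,0,0],
    [0,0,0.002,0,0,0,0],
    [0,0,0.003,0,0,0,0],
    [0,0,0.003,0,0,0,0],
  ],
)

```text
time_s: 11.72
ee_pos: [0.5529, 0.1632, 0.1936]
orientation: [2.649, 1.686, 0.002]
force: [-0.8, 1.4, 3.5]
width: 0.0411
```

Emit:
servo_tool(
  steps=[
    [0,0,0.0005,0,0,0,0],
    [0,0,0.001,0,0,0,0],
    [0,0,0.001,0,0,0,0],
  ],
)

```text
time_s: 12.1
ee_pos: [0.553, 0.1632, 0.1926]
orientation: [2.649, 1.686, 0.002]
force: [-1.0, 1.6, 4.1]
width: 0.041
```

```bash
python3 -c "
from h import *
go(.554,.162,.204,29)"
```

```text
t 12.1 pos [0.553  0.1632 0.1926] yaw -25.0 shift [-0.0007  0.0015 -0.0114] turn [ 2.100e-03  4.000e-04 -9.431e-01] F [-1.   1.6  4.1] M [ 0.28  0.13 -0.06] w 0.041 q6 0.52
```

Pushing on past the balls; contact is about 7 N. The seated TCP z should be about 0.182.

Emit:
servo_tool(
  steps=[
    [0,0,0.001,0,0,0,0],
    [0,0,0.002,0,0,0,0],
    [0,0,0.002,0,0,0,0],
  ],
)

```text
time_s: 12.48
ee_pos: [0.5528, 0.1631, 0.1898]
orientation: [2.649, 1.687, 0.001]
force: [0.5, 2.3, -0.4]
width: 0.041
```

Emit:
servo_tool(
  steps=[
    [0,0,0.001,0,0,0,0],
    [0,0,0.002,0,0,0,0],
    [0,0,0.002,0,0,0,0],
  ],
)

```text
time_s: 12.85
ee_pos: [0.5528, 0.1632, 0.1878]
orientation: [2.649, 1.687, 0.001]
force: [2.6, 2.6, -1.9]
width: 0.0411
```

```bash
python3 -c "
from h import *
go(.554,.162,.204,29)"
```

```text
t 12.85 pos [0.5528 0.1632 0.1878] yaw -25.0 shift [-0.0005  0.0016 -0.0162] turn [ 9.000e-04  5.000e-04 -9.432e-01] F [ 2.6  2.6 -1.9] M [ 0.24 -0.21  0.04] w 0.0411 q6 0.52
```

Emit:
servo_tool(
  steps=[
    [0,0,0.001,0,0,0,0],
    [0,0,0.002,0,0,0,0],
    [0,0,0.003,0,0,0,0],
    [0,0,0.003,0,0,0,0],
  ],
)

```text
time_s: 13.35
ee_pos: [0.5528, 0.1632, 0.1846]
orientation: [2.65, 1.687, 0.001]
force: [4.6, 1.9, -6.1]
width: 0.0412
```

Emit:
servo_tool(
  steps=[
    [0,0,0.001,0,0,0,0],
    [0,0,0.002,0,0,0,0],
    [0,0,0.002,0,0,0,0],
  ],
)

```text
time_s: 13.72
ee_pos: [0.5528, 0.1632, 0.1833]
orientation: [2.649, 1.687, 0.001]
force: [1.7, 2.7, -1.7]
width: 0.0407
```

```bash
python3 -c "
from h import *
go(.554,.162,.204,29)"
```

```text
t 13.72 pos [0.5528 0.1632 0.1833] yaw -25.0 shift [-0.0006  0.0016 -0.0207] turn [ 1.400e-03  4.000e-04 -9.431e-01] F [ 1.7  2.7 -1.7] M [ 0.32 -0.23 -0.06] w 0.0407 q6 0.52
```

The balls pulled it down (Fz -6), which is the snap. Pressing lightly until it is firm on the shoulder.

Emit:
servo_tool(
  steps=[
    [0,0,0.001,0,0,0,0],
    [0,0,0.0015,0,0,0,0],
    [0,0,0.0015,0,0,0,0],
  ],
)

```text
time_s: 14.1
ee_pos: [0.5529, 0.1633, 0.1819]
orientation: [2.649, 1.687, 0.002]
force: [1.5, 2.3, -1.1]
width: 0.0411
```

```bash
python3 -c "
from h import *
go(.554,.162,.204,29)"
```

```text
t 14.1 pos [0.5529 0.1633 0.1819] yaw -25.0 shift [-0.0007  0.0016 -0.0221] turn [ 1.700e-03  3.000e-04 -9.431e-01] F [ 1.5  2.3 -1.1] M [ 0.4  -0.09 -0.01] w 0.0411 q6 0.52
```

Emit:
servo_tool(
  steps=[
    [0,0,0.001,0,0,0,0],
    [0,0,0.002,0,0,0,0],
    [0,0,0.002,0,0,0,0],
  ],
)

```text
time_s: 14.48
ee_pos: [0.553, 0.1634, 0.1816]
orientation: [2.649, 1.686, 0.004]
force: [-3.4, 2.7, 11.8]
width: 0.041
```

```bash
python3 -c "
from h import *
go(.554,.162,.204,29)"
```

```text
t 14.47 pos [0.553  0.1634 0.1816] yaw -25.0 shift [-0.0009  0.0015 -0.0224] turn [ 3.300e-03  1.000e-04 -9.429e-01] F [-3.4  2.7 11.8] M [ 0.46  0.76 -0.02] w 0.041 q6 0.52
```

Firm stop at z 0.1816 (expected 0.1817) with 14 N: it is home on the shoulder. Easing off, then opening.

Emit:
servo_tool(
  steps=[
    [0,0,-0.0015,0,0,0,0],
    [0,0,-0.0015,0,0,0,0],
    [0,0,-0.0015,0,0,0,0.4],
    [0,0,-0.0015,0,0,0,1],
    [0,0,-0.0015,0,0,0,1],
  ],
)

```text
time_s: 15.1
ee_pos: [0.5526, 0.1627, 0.1807]
orientation: [2.649, 1.686, -0.001]
force: [0.4, 0.5, 0.3]
width: 0.0587
```

Emit:
servo_tool(
  steps=[
    [0,0,0,0,0,0,1],
    [0,0,-0.01,0,0,0,1],
    [0,0,-0.03,0,0,0,1],
    [0,0,-0.06,0,0,0,1],
    [0,0,-0.1,0,0,0,1],
  ],
)

```text
time_s: 15.72
ee_pos: [0.5524, 0.1631, 0.2824]
orientation: [2.65, 1.687, -0.0]
force: [0.5, -0.3, 0.2]
width: 0.0881
```

Emit:
servo_tool(
  steps=[
    [0.04,-0.04,-0.03,0,0,0,1],
    [0.02,-0.09,-0.03,0,0,0,1],
    [0.0,-0.14,-0.03,0,0,0,1],
    [0.0,-0.19,-0.03,0,0,0,1],
    [0.0,-0.2,-0.03,0,0,0,1],
  ],
)

```text
time_s: 16.35
ee_pos: [0.3697, 0.2486, 0.3122]
orientation: [2.647, 1.689, 0.004]
force: [-0.1, -0.0, -0.1]
width: 0.0882
```

```bash
python3 - <<'E'
from h import *
go(.554,.162,.204,29)
can=np.zeros((500,800,3),np.uint8)
f=r.grab_frame("side");can[:,:400]=cv2.resize(f["img"][110:210,195:275],(400,500),interpolation=cv2.INTER_CUBIC)
g=r.grab_frame("top");can[:,400:]=cv2.resize(g["img"][150:250,160:240],(400,500),interpolation=cv2.INTER_CUBIC)
cv2.imwrite("pics/d.png",can[:,:,::-1])
for n,c in(("side",f),("top",g)):
    print(n,"rim pred if seated",proj(c,[.553,.163,.21]),"if 5mm high",proj(c,[.553,.163,.215]),"shoulder",proj(c,[.553,.163,.15]))
    h=cv2.cvtColor(c["img"],cv2.COLOR_RGB2HSV);m=cv2.inRange(h,(100,60,30),(135,255,255));k=np.zeros_like(m)
    x,y=map(int,proj(c,[.553,.163,.2]));k[y-14:y+14,x-9:x+10]=m[y-14:y+14,x-9:x+10]
    if k.any():print("blue",cv2.boundingRect(k))
E
```

```text
t 16.35 pos [0.3697 0.2486 0.3122] yaw -24.9 shift [-0.001   0.2034  0.1087] turn [ 3.20e-03 -1.00e-04 -9.41e-01] F [-0.1 -0.  -0.1] M [-0.04  0.05 -0.01] w 0.0882 q6 0.76
side rim pred if seated [np.float64(232.2361427309377), np.float64(138.30319836768453)] if 5mm high [np.float64(232.16224226531597), np.float64(136.95860556877048)] shoulder [np.float64(233.08683646519196), np.float64(153.78126957517105)]
blue (226, 126, 16, 21)
top rim pred if seated [np.float64(197.68457611597145), np.float64(196.0457738001453)] if 5mm high [np.float64(197.40386482391247), np.float64(195.98862922639663)] shoulder [np.float64(200.85440431395588), np.float64(196.6910577140974)]
blue (202, 193, 6, 11)
```

View pics/d.png

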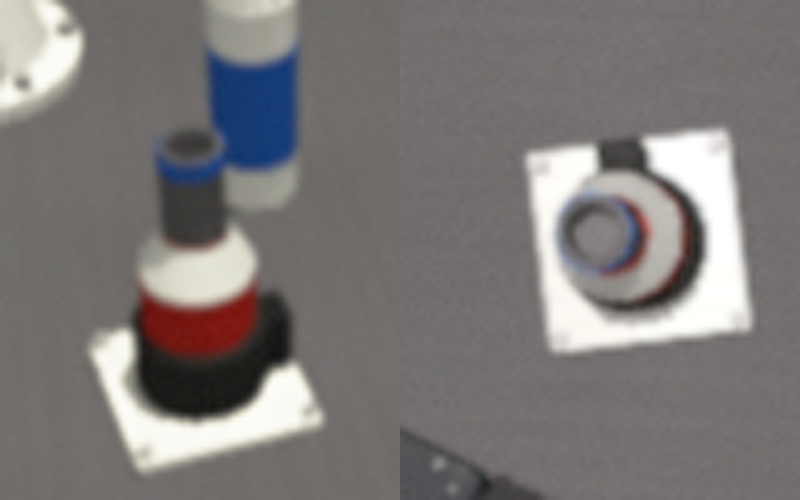

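The side view shows the socket upright and flush on the nose. Its rim centre is at about (232.7,138.5), against (232.2,138.3) predicted if seated. The top view shows it concentric, with its rim at about (198.5,196), and the arm is clear. Handing in.

```bash
python3 -c "
from h import *
print(r.hand_in())"
```

```text
the job is handed in; nothing more can be done
None
```

The blue-banded socket is on the nutrunner's square drive, seated against the shoulder and released, and I've handed the job in. No verdict is reported. The arm finished at about 16 s of the 58 s allowed.

- **Finding the square:** I pressed at roughly 9–11 N and turned the socket about 50° until it dropped over the square. I shifted it about 1.5 mm sideways on the way to relieve a side force.
- **Seating:** It went past the balls at about 7 N, slightly under the 8–15 N you gave, though I only read the force at the end of each move. The balls then pulled it down, and it came to a firm stop at a tool height of 0.1816 m against 0.1817 m expected. The last push was about 14 N, the highest downward force I read.
- **Last checks:**
  - The side view shows the socket upright, with its rim within 1 pixel of where a seated socket should be.
  - The top view looks concentric, but the rim centre is about 1 pixel (2–3 mm) off the prediction. I put that down to calibration and my reading of a blurred rim.
  - The gripper is fully open, reads no force and is well clear.
- **Other objects:** I felt no contact with them, but I did not re-measure their positions at the end.

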